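Close the keeper strap of an optical stand

TASK

The slotted keeper strap with the red ball handle, on the green optical stand, is loose on its black bolt and swung open. Close it: swing it round with its free end raised, let its slot go down over the brass stud until the strap lies flat on the base plate, and let go. Leave the other loose things on the bench where they are.

Things in the scene. Friction and masses are not known exactly. Their poses are not given: they have to be found in the camera images.
- stand: Green optical stand, fixed. Origin at table level, z up. Base plate 25 mm thick, reaching x -120 to +100, y -140 to +120 mm. Stage block and cross rod (see below) are above the closed strap, so near there the gripper must lean back to the stand's -x side by 30 to 45 degrees. A 34 mm post stands at x +75, y -105 mm, another (x 13 to 43, y 83 to 113) is 140 mm high.
- pivot_bolt (a point): Centre of the black-headed pivot bolt at the level of the base plate's top; at x 0, y +55 mm of the stand, with the stand's axes. Shank 12 mm thick; its head (24 mm wide) is 20 mm above the plate, so the strap can tilt and turn about it but not come off.
- stud (a point): Centre of the brass stud at the level of the base plate's top; at x 0, y -55 mm of the stand, with the stand's axes. The stud is 12 mm thick and 14 mm high, coned at the top.
- keeper: Aluminium keeper strap, loose, about 0.25 kg, 192 x 36 x 6 mm. Origin: centre of its 16 mm pivot hole, at the underside; x points along the strap to slot and ball, z up. It begins flat on the plate, the pivot bolt through its hole, swung open to the stand's -x side, 0.5 to 0.85 rad from closed. Closed, its x axis points along the stand's -y.
- slot (a point): Centre of the strap's slot at its underside, 110 mm along the strap's x from the pivot hole. A closed hole 28 mm long (along the strap) and 18 mm wide, so the free end must be raised (about 0.2 rad, the ball rising some 30 mm) to pass over the stud. So raised, the strap rocks on its rear edge, 20 mm behind the pivot hole.
- ball (a point): Centre of the red ball handle, 30 mm in diameter, on a 10 mm stem near the strap's free end: 150 mm along the strap's x from the pivot hole and 50 mm above its underside. Gripped firmly it turns only stiffly between the fingers, so the gripper should turn along with the strap as it swings, or the strap will roll on its side.
- stage_edge (a point): Middle of the lower front edge of the dark stage block over the closed ball, at x +8, y -105 mm of the stand, 110 mm above the plate. The block reaches 92 mm to +x, 30 mm either way in y and 30 mm up.
- rod (a point): Middle of the level steel cross rod, 16 mm thick, running along the stand's y from the stage block to the second post; at x +25 mm of the stand, 125 mm above the plate.
There are look-alikes about, which are no part of the job. Several things have the shape of the keeper; the one meant has the colours described above.

How it is judged:
At the end, for the whole second after the job is handed in: The slot is over the stud (slot centre within 12 mm of the stud's centre, slot underside less than 4 mm above the plate), the strap lies flat (within 0.05 rad) and at rest, and the robot has let go (horizontal distance between slot and stud below 0.012 m and z of slot in the frame of stud below 0.004 m and angle between keeper's own z axis and vertical below 0.05 rad and linear speed of keeper below 0.02 m/s); the robot touches nothing.
It fails at once if another loose thing on the bench is moved by more than 40 mm (distance of any of lens_cell, clamp_lever, carriage, screwdriver, wrench, oil_bottle, screw_pot from where it was at the start of the episode above 0.04 m).
It also fails if it takes over 46 s, if anything falls off the work surface, if the arm or the gripper's body presses on something with over 40 N, if the wrist force passes 120 N, or if a joint passes its speed limit or range.

ROBOT

A 7-joint arm with a two-finger parallel gripper is mounted at the origin on the work surface. World frame = base frame: x ahead of the robot, y to its left, z up, the work surface at z = 0. Lengths are in m, angles in rad, forces in N, time in s.
With the tool pointing down it reaches from about 0.35 to 0.9 m from the base axis. Payload 19.9 kg.
Tool frame: the origin (TCP) lies at the very end of the fingers, on their centre line; the grasp point (between the pads) lies 19 mm behind it (ctrl.pinch_z is the distance from the TCP to the grasp point, in m); y points along the fingers, z is the direction in which the jaws open and shut, and the axes are right-handed (so a half turn about y gives the same grasp; the last joint's range is limited). The gripper opens to 94 mm and grips with 3 to 60 N. Pads are 16 mm wide; open, the fingers measure 119 mm over their backs; the gripper's body (75 mm by 177 mm) begins 78 mm behind the grasp point.
Start: joints at [-1.315, 0.417, -0.01, 1.614, 0.005, 1.111, -0.053], TCP at [0.183, 0.597, 0.205] pointing down, gripper open.
Joint ranges: [-2.81, 2.81], [-0.39, 2.02], [-1.27, 1.25], [0.06, 2.57], [-1.19, 4.33], [0.19, 2], [-2.82, 2.82]. Speed limits (rad/s): [1.89, 1.89, 2.39, 2.39, 3.01, 3.01, 3.01].

INTERFACE

Orientations are given as [roll, pitch, yaw] about the fixed x, y, z axes, in that order (R = Rz(yaw) Ry(pitch) Rx(roll)).
In Python, from plant import ctrl gives the robot as it stands.
- The arm moves only by the tool arm_command, never from a script. Its argument "series" is a list of rows, each a list of 3 entries, a list of its own where there are three numbers: the turn, a rotation vector about the tool's x, y, z in degrees, then the shift along the tool's x, y, z in m, then the finger opening in m, from 0 to 0.094. In form: [[[ax, ay, az], [tx, ty, tz], jaw], ...]. A call has 1 to 10 rows; each row is the pose to reach, as a shift and turn from the pose commanded when the call began, along the tool's axes at that moment; what a row does not reach only later rows make up. A row lasts 1/10 s, in which the tool goes at most 50 mm and 8.59 degrees, less where a joint would pass 70% of its speed; a pose out of reach is approached as far as the arm can. A call with a gripper value outside its range is refused whole. The fingers move at their own pace and stop on an object; the grip force is fixed at half the most. Time passes only in rows, so rows that repeat a pose let the fingers close. It gives the time, the measured TCP pose, the force and the opening at its end, in the units of the state.
- ctrl.read_state(): the state, without advancing time (a new reading comes with each control period).
- ctrl.get_image(name): name is "scene" or "top"; returns a dict with "color" (480x640x3 uint8, red, green, blue), "mtx" (3x3 intrinsics, pixels), "k1" (the pictures are not rectified: a ray, as slopes to the right and down, at radius r is drawn at 1 + k1 r^2 times it, then the intrinsics apply), "R" (3x3) and "t" (3): a world point X has camera coordinates R X + t. Camera axes: x right, y down, z forward; pixel columns grow to the right and rows downward; lengths in m; the calibration is good to about 2 mm. A picture is of the moment at which its call begins. There is no depth.
- ctrl.job_done(): hands the job in, once; it reports no verdict.
The state is a dict: "time": time; "q": joint angles; "qd": joint speeds; "effort": joint torques, N m; "eef_pos": TCP position; "ee_rot": TCP orientation; "wrist_force": force on the tool from outside, world axes, zero at the start; "moment": the same for the moment, N m; "finger_gap": opening from 0.0 (shut) to 1.0 (fully open).
Only numpy, scipy, OpenCV 4.12 (cv2) and the standard library are available. Lean on these libraries where they do the work, as an engineer would, in place of code of your own. Each camera call takes 0.05 s, during which the arm holds its last target. There are 200 camera calls.

## Working session

There is one attempt and no reset: what is moved stays moved. The work goes in short steps, Python scripts to look and compute and a tool call to move; the robot and the scene stay as the last step left them, time stands still between calls to the robot, and variables do not carry over. Pictures are saved under pics/ and viewed, about 8 in all and at most 12, crops included, and the job is handed in when it is done.

Besides the shell and the picture viewer there is one more tool, called after "Emit:" as name(argument=value, ...), one argument or row to a line, values as JSON. arm_command: Moves the arm, as the interface text tells. Its arguments: {"type":"object","properties":{"series":{"type":"array"}},"required":["series"]}

```bash
mkdir -p pics; ls; python3 - <<'E'
from plant import ctrl
import cv2
s=ctrl.read_state();print(s)
for n in("scene","top"):
    d=ctrl.get_image(n);cv2.imwrite(f"pics/{n}0.png",d["color"][:,:,::-1]);print(n,d["mtx"],d["k1"],d["R"],d["t"])
print(ctrl.pinch_z)
E
```

```text
pics
{'time': 0.0, 'q': array([-1.31448756,  0.41796771, -0.01031962,  1.6141773 ,  0.00473647,
        1.11071854, -0.05301634]), 'qd': array([-1.62083211e-03,  1.06445125e-03,  1.32397295e-04, -3.30798320e-05,
        1.58540453e-03,  2.61910206e-04, -2.25707389e-03]), 'effort': array([ 1.03421498e-03, -8.51223850e+01,  6.38991259e-01, -4.26009858e+01,
       -4.88859834e-02,  1.85323635e-02,  1.32077075e-04]), 'eef_pos': array([0.18329137, 0.59711399, 0.20482783]), 'ee_rot': array([-1.57203858e+00, -1.18615304e-04, -2.97785370e-01]), 'wrist_force': array([-0.420225  ,  0.00146282, -0.36361756]), 'moment': array([ 0.03358276, -0.00211311, -0.01396147]), 'finger_gap': 1.0015856543354538}
scene [[516.70340292   0.         310.10817727]
 [  0.         516.70340292 242.20310888]
 [  0.           0.           1.        ]] 0.04410486182188401 [[ 0.88382774  0.46747325 -0.01781247]
 [ 0.35091829 -0.68768089 -0.63557167]
 [-0.30936205  0.55548515 -0.77183636]] [-0.55787695  0.01699124  1.04240423]
top [[434.70279508   0.         320.82635219]
 [  0.         434.70279508 241.20312888]
 [  0.           0.           1.        ]] -0.08506779052964848 [[-0.01735211 -0.99966006  0.01945932]
 [-0.98852306  0.01423115 -0.15039826]
 [ 0.15007021 -0.02184571 -0.98843396]] [0.16786899 0.53452386 0.72228719]
0.0188
```

View pics/scene0.png

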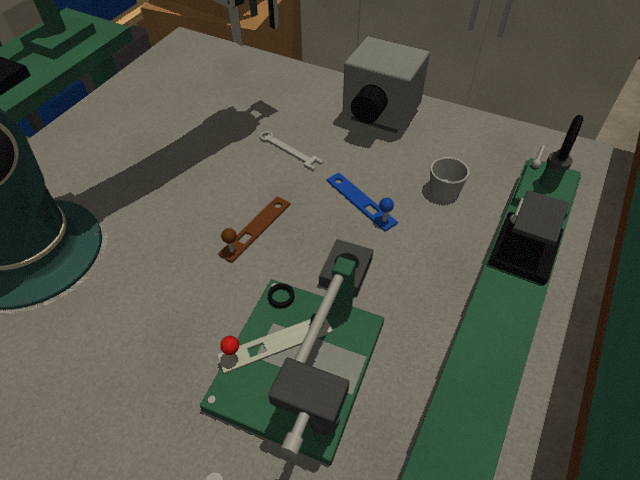

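View pics/top0.png

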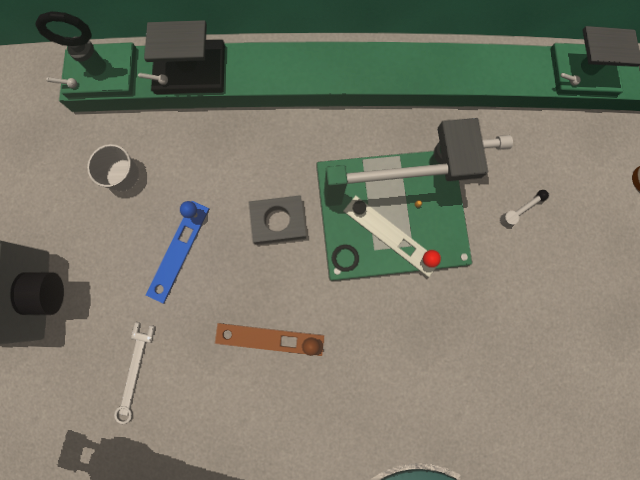

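Candidates for the keeper: the strap with a red ball on the stand (top 432,258; scene 230,345), the blue strap (top 188,210; scene 386,205) and the brown strap with brown ball (top 311,346; scene 229,236). I choose the one on the stand and will check it in a crop.

```bash
python3 - <<'E'
import cv2,numpy as np
a=cv2.imread("pics/top0.png")[135:295,305:485]
b=cv2.imread("pics/scene0.png")[270:470,195:395]
a=cv2.resize(a,None,fx=2.2222,fy=2.2222*1,interpolation=cv2.INTER_CUBIC)
b=cv2.resize(b,None,fx=2,fy=2,interpolation=cv2.INTER_CUBIC)
h=max(a.shape[0],b.shape[0]);o=np.zeros((h,800,3),np.uint8);o[:a.shape[0],:400]=a[:,:400];o[:b.shape[0],400:]=b
o=cv2.convertScaleAbs(o,alpha=1.6);cv2.imwrite("pics/c0.png",o)
E
```

```text
(no output)
```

View pics/c0.png

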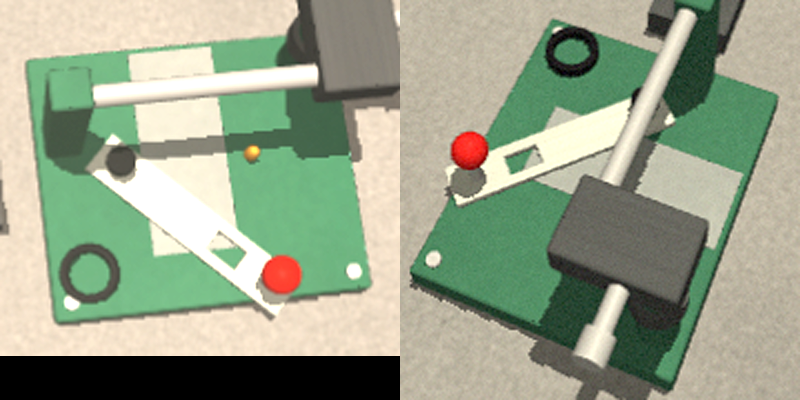

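```bash
cat > h.py <<'E'
import numpy as np,cv2
from scipy.optimize import least_squares
from plant import ctrl
def cam(n):
    d=ctrl.get_image(n);return d
def proj(d,X):
    X=np.atleast_2d(X)
    return cv2.projectPoints(X.astype(float),cv2.Rodrigues(d["R"])[0],d["t"],d["mtx"],np.array([d["k1"],0,0,0.]))[0][:,0]
def stand(p,S):
    c,s=np.cos(p[2]),np.sin(p[2]);S=np.atleast_2d(S)
    return np.c_[p[0]+c*S[:,0]-s*S[:,1],p[1]+s*S[:,0]+c*S[:,1],S[:,2]]
def tri(views,x0=(.5,0,.07)):
    return least_squares(lambda x:np.concatenate([(proj(d,x)[0]-uv) for d,uv in views]),x0)
E
python3 - <<'E'
from h import *
T=cam("top");C=cam("scene")
tp=lambda x,y:(305+x/2.2222,135+y/2.2222)
sp=lambda x,y:(195+(x-400)/2,270+y/2)
obs=[(T,(100,120,25),tp(27,60)),(T,(-120,120,25),tp(57,320)),(T,(-120,-140,25),tp(370,285)),
(C,(-120,-140,25),sp(411,274)),(C,(-120,120,25),sp(553,20)),(C,(100,120,25),sp(778,95)),
(T,(0,-55,37),tp(252,153)),(T,(0,55,50),tp(121,160))]
f=lambda p:np.concatenate([proj(d,stand(p,np.array(S)/1000.))[0]-uv for d,S,uv in obs])
r=least_squares(f,[.5,0,0.]);print(r.x,r.fun.reshape(-1,2).round(1))
np.save("stand.npy",r.x)
b=tri([(T,tp(282,274)),(C,sp(469,150))]);print("ball",b.x,b.fun)
for n,S in dict(bolt=(0,.055,.025),stud=(0,-.055,.025)).items(): print(n,stand(r.x,S))
bo=stand(r.x,(0,.055,.025))[0];v=b.x-bo;print("len",np.hypot(*v[:2]),"swing from closed",np.arctan2(v[1],v[0])-(r.x[2]-np.pi/2))
s=ctrl.read_state()
from scipy.spatial.transform import Rotation as R
print(R.from_euler('xyz',s["ee_rot"]).as_matrix().round(3), s["time"])
E
```

```text
[0.60196189 0.0362396  0.09538477] [[-1.1 -1.8]
 [-0.8  0.3]
 [ 1.6 -0.4]
 [-2.4 -1. ]
 [-1.6 -1.5]
 [ 0.1 -0.8]
 [ 0.7 -2.5]
 [-0.1 -1. ]]
ball [ 0.50091902 -0.02457771  0.07508322] [-0.4730386  -0.54927111 -0.67448915  0.06505364]
bolt [[0.59672368 0.09098959 0.025     ]]
stud [[ 0.6072001  -0.01851038  0.025     ]]
len 0.15011439929470732 swing from closed -0.787556968197062
[[ 0.956 -0.     0.293]
 [-0.293 -0.001  0.956]
 [ 0.    -1.    -0.001]] 0.2
```

```bash
cat > plan.py <<'E'
import numpy as np
from scipy.spatial.transform import Rotation as R
from plant import ctrl
p=np.load("stand.npy");SY=p[2]
B0=np.array([p[0]-np.sin(SY)*.055,p[1]+np.cos(SY)*.055,.025])   # bolt
def tool(psi,t,lift=0):     # psi: world yaw; lift: strap pitch carried by the tool
    c,s=np.cos(t),np.sin(t)
    M=np.array([[c,s,0],[0,0,1],[s,-c,0]])
    return R.from_euler('z',psi)*R.from_euler('x',-lift)*R.from_matrix(M)
def ball(sw,lift):          # sw: swing from closed (neg = open); rocks on edge 20 mm behind hole
    o=np.array([-.0-.02,0,0]); c,s=np.cos(lift),np.sin(lift)
    r=np.array([-.02+.17*c-.05*s,0,.17*s+.05*c])
    a=SY-np.pi/2+sw
    return B0+np.array([r[0]*np.cos(a),r[0]*np.sin(a),r[2]])
def pose(sw,lift,t,back=0,off=(0,0,0)):   # grasp pose, tool following the strap
    Q=tool(SY+sw,t,lift); return Q, ball(sw,lift)+np.array(off)+Q.apply([0,.0188-back,0])
def now():
    s=ctrl.read_state(); return R.from_euler('xyz',s["ee_rot"]),s["eef_pos"]
def rel(Q0,P0,Q,P):
    return (Q0.inv()*Q).as_rotvec(degrees=True).round(1).tolist(),Q0.inv().apply(P-P0).round(4).tolist()
E
python3 - <<'E'
from plan import *
t=np.radians(40);sw=-.7876
Q0,P0=now();b=np.array([.5009,-.0246,.0751]);print(ball(sw,0)-b)
Q,P=pose(sw,0,t)
a=Q.apply([0,1,0]);print("grasp",P,a)
print(rel(Q0,P0,Q0,np.array([.38,.33,.26])))
print(rel(Q0,P0,Q,P-.12*a+[0,0,.05]))
E
```

```text
[ 8.70626157e-05  1.14484982e-04 -1.00000000e-04]
grasp [ 0.51029005 -0.03219832  0.06059836] [ 0.49483979 -0.4102554  -0.76604444]
([0.0, 0.0, 0.0], [0.2665, -0.0548, -0.1978])
([-7.8, 21.7, -39.5], [0.4261, 0.0029, -0.4762])
```

Emit:
arm_command(
  series=[
    [[0,0,0],[0.09,-0.02,-0.065],0.07],
    [[0,0,0],[0.18,-0.04,-0.13],0.07],
    [[0,0,0],[0.266,-0.055,-0.198],0.07],
    [[-2,5,-10],[0.3,-0.05,-0.26],0.07],
    [[-4,11,-20],[0.34,-0.04,-0.32],0.07],
    [[-6,16,-30],[0.38,-0.02,-0.39],0.07],
    [[-7.8,21.7,-39.5],[0.4,-0.01,-0.43],0.07],
    [[-7.8,21.7,-39.5],[0.426,0.003,-0.476],0.07],
    [[-7.8,21.7,-39.5],[0.426,0.003,-0.476],0.07],
    [[-7.8,21.7,-39.5],[0.426,0.003,-0.476],0.07],
  ],
)

```text
time: 1.2
eef_pos: [0.4027, 0.1557, 0.2164]
ee_rot: [-1.571, -0.7, -0.69]
wrist_force: [1.9, 0.4, 0.8]
finger_gap: 0.745
```

Emit:
arm_command(
  series=[
    [[0,0,0],[0,0,0],0.07],
    [[0,0,0],[0,0,0],0.07],
  ],
)

```text
time: 1.4
eef_pos: [0.403, 0.156, 0.2174]
ee_rot: [-1.568, -0.698, -0.695]
wrist_force: [0.0, -0.5, 0.2]
finger_gap: 0.747
```

```bash
python3 - <<'E'
from plan import *
t=np.radians(40);sw=-.7876
Q0,P0=now();Q,P=pose(sw,0,t);a=Q.apply([0,1,0]);print(P0,ctrl.read_state()["q"].round(2))
print(rel(Q0,P0,Q,P-.12*a+[0,0,.05]))
print(rel(Q0,P0,Q,P-.08*a))
E
```

```text
[0.4030042  0.15602412 0.21736264] [-1.21  0.05  0.25  2.26  0.8   1.07 -0.58]
([-0.0, -0.1, -0.0], [0.0869, 0.092, -0.0763])
([-0.0, -0.1, -0.0], [0.0547, 0.1703, -0.0764])
```

Emit:
arm_command(
  series=[
    [[0,0,0],[0.03,0.03,-0.025],0.07],
    [[0,0,0],[0.06,0.06,-0.05],0.07],
    [[0,0,0],[0.087,0.092,-0.076],0.07],
    [[0,0,0],[0.087,0.092,-0.076],0.07],
    [[0,0,0],[0.055,0.17,-0.076],0.07],
    [[0,0,0],[0.055,0.17,-0.076],0.07],
    [[0,0,0],[0.055,0.17,-0.076],0.07],
    [[0,0,0],[0.055,0.17,-0.076],0.07],
    [[0,0,0],[0.055,0.17,-0.076],0.07],
  ],
)

```text
time: 2.3
eef_pos: [0.4718, 0.0029, 0.1238]
ee_rot: [-1.566, -0.699, -0.694]
wrist_force: [0.1, 0.4, -0.1]
finger_gap: 0.746
```

```bash
python3 - <<'E'
from plan import *
from h import cam,proj
import cv2
t=np.radians(40);sw=-.7876
Q0,P0=now();Q,P=pose(sw,0,t);print(P0,ctrl.read_state()["q"].round(2))
print(rel(Q0,P0,Q,P))
C=cam("scene");T=cam("top")
tip=P0;print("tcp px",proj(C,tip),proj(T,tip))
o=np.hstack([cv2.resize(T["color"][110:310,280:480],(400,400)),cv2.resize(C["color"][220:420,150:350],(400,400))])[:,:,::-1]
cv2.imwrite("pics/p1.png",cv2.convertScaleAbs(o,alpha=1.5))
E
```

```text
[0.4718132  0.00285007 0.12378307] [-0.96  0.2   0.49  2.43  1.2   0.59 -0.67]
([-0.2, -0.1, 0.1], [-0.0009, 0.0818, -0.0027])
tcp px [[218.64923181 307.9681698 ]] [[423.4965151  273.14984652]]
```

View pics/p1.png

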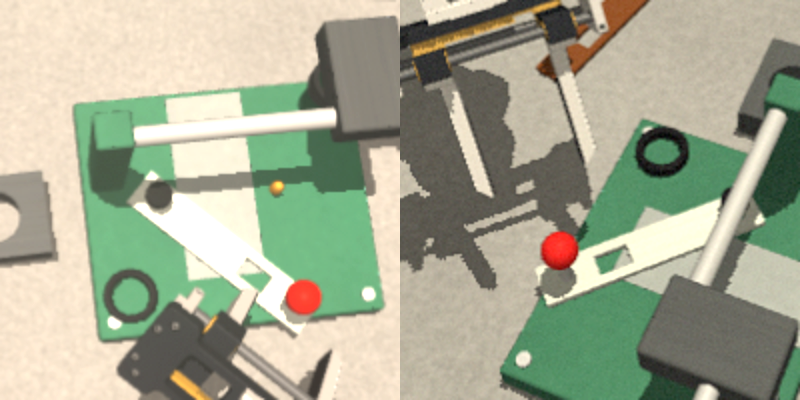

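The picture shows the fingers astride the ball line (top crop tips about (250,290) and (330,360), the ball at (303,297); scene tips (487,195), (590,155)). Their midpoint agrees with the projected TCP. Advancing.

Emit:
arm_command(
  series=[
    [[0,0,0],[0,0.02,-0.001],0.07],
    [[0,0,0],[-0.001,0.04,-0.002],0.07],
    [[0,0,0],[-0.001,0.06,-0.003],0.07],
    [[0,0,0],[-0.001,0.082,-0.003],0.07],
    [[0,0,0],[-0.001,0.082,-0.003],0.07],
    [[0,0,0],[-0.001,0.082,-0.003],0.07],
  ],
)

```text
time: 3.0
eef_pos: [0.5095, -0.0334, 0.0597]
ee_rot: [-1.568, -0.699, -0.694]
wrist_force: [0.4, 0.1, 1.3]
finger_gap: 0.748
```

```bash
python3 - <<'E'
from plan import *
t=np.radians(40);sw=-.7876
Q0,P0=now();Q,P=pose(sw,0,t);print(P0,ctrl.read_state()["q"].round(2))
print(rel(Q0,P0,Q,P))
E
```

```text
[ 0.50946279 -0.0334219   0.05971981] [-0.86  0.45  0.55  2.4   1.59  0.38 -1.04]
([-0.1, -0.1, 0.1], [0.0005, -0.0008, 0.0015])
```

Emit:
arm_command(
  series=[
    [[0,0,0],[0,-0.001,0.001],0.0],
    [[0,0,0],[0,-0.001,0.001],0.0],
    [[0,0,0],[0,-0.001,0.001],0.0],
    [[0,0,0],[0,-0.001,0.001],0.0],
    [[0,0,0],[0,-0.001,0.001],0.0],
    [[0,0,0],[0,-0.001,0.001],0.0],
    [[0,0,0],[0,-0.001,0.001],0.0],
    [[0,0,0],[0,-0.001,0.001],0.0],
    [[0,0,0],[0,-0.001,0.001],0.0],
    [[0,0,0],[0,-0.001,0.001],0.0],
  ],
)

```text
time: 4.0
eef_pos: [0.5096, -0.0326, 0.0597]
ee_rot: [-1.569, -0.699, -0.694]
wrist_force: [-1.3, 1.7, 5.5]
finger_gap: 0.305
```

```bash
python3 - <<'E'
from plan import *
t=np.radians(40);sw=-.7876
Q0,P0=now();np.save("g.npy",np.r_[P0,Q0.as_quat()]);Qn,Pn=pose(sw,0,t);print(ctrl.read_state()["finger_gap"])
for l in (.05,.1,.15,.2):
    Q,P=pose(sw,l,t);print(l,rel(Qn,Pn,Q,P))
E
```

```text
0.30474066318557824
0.05 ([-2.2, -1.8, 0.0], [0.0054, -0.0065, 0.002])
0.1 ([-4.4, -3.7, 0.0], [0.0108, -0.0129, 0.0044])
0.15 ([-6.6, -5.5, 0.0], [0.0161, -0.0192, 0.0072])
0.2 ([-8.8, -7.4, 0.0], [0.0213, -0.0253, 0.0105])
```

Emit:
arm_command(
  series=[
    [[-1.1,-0.9,0],[0.003,-0.003,0.001],0],
    [[-2.2,-1.8,0],[0.0055,-0.0065,0.002],0],
    [[-3.3,-2.8,0],[0.008,-0.0095,0.003],0],
    [[-4.4,-3.7,0],[0.011,-0.013,0.0045],0],
    [[-5.5,-4.6,0],[0.0135,-0.016,0.006],0],
    [[-6.6,-5.5,0],[0.016,-0.019,0.007],0],
    [[-7.7,-6.5,0],[0.0185,-0.022,0.009],0],
    [[-8.8,-7.4,0],[0.0215,-0.0255,0.0105],0],
    [[-8.8,-7.4,0],[0.0215,-0.0255,0.0105],0],
  ],
)

```text
time: 4.9
eef_pos: [0.5165, -0.0243, 0.0931]
ee_rot: [-1.828, -0.682, -0.527]
wrist_force: [0.0, -0.1, -2.1]
finger_gap: 0.304
```

```bash
python3 - <<'E'
from plan import *
from h import cam
import cv2
t=np.radians(40);sw=-.7876
s=ctrl.read_state();print(s["wrist_force"],s["moment"],s["q"].round(2))
Q0,P0=now();Qn,Pn=pose(sw,.2,t);print("err",rel(Qn,Pn,Q0,P0))
for k in range(1,11):
    Q,P=pose(sw+.04*k,.2,t);print(k,rel(Qn,Pn,Q,P))
C=cam("scene");T=cam("top")
o=np.hstack([cv2.resize(T["color"][110:310,280:480],(400,400)),cv2.resize(C["color"][220:420,150:350],(400,400))])[:,:,::-1]
cv2.imwrite("pics/p2.png",cv2.convertScaleAbs(o,alpha=1.5))
E
```

```text
[ 0.01828983 -0.06501349 -2.11622293] [0.79925788 0.47754016 0.07731387] [-0.86  0.42  0.47  2.28  1.07  0.6  -0.42]
err ([0.1, 0.0, -0.0], [-0.0007, 0.0003, -0.0003])
1 ([1.4, -1.7, -0.5], [0.0043, 0.0035, 0.0006])
2 ([2.9, -3.4, -0.9], [0.0087, 0.0069, 0.0014])
3 ([4.3, -5.2, -1.4], [0.013, 0.0103, 0.0024])
4 ([5.8, -6.9, -1.8], [0.0174, 0.0136, 0.0036])
5 ([7.2, -8.6, -2.3], [0.0217, 0.0169, 0.0051])
6 ([8.7, -10.3, -2.7], [0.026, 0.0201, 0.0067])
7 ([10.1, -12.0, -3.2], [0.0303, 0.0231, 0.0086])
8 ([11.6, -13.8, -3.6], [0.0345, 0.0262, 0.0107])
9 ([13.0, -15.5, -4.1], [0.0387, 0.0291, 0.0129])
10 ([14.4, -17.2, -4.6], [0.0429, 0.0319, 0.0154])
```

View pics/p2.png

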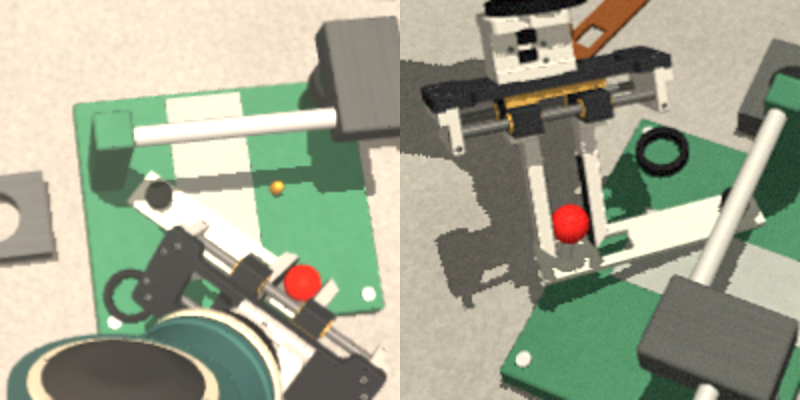

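The ball is gripped (scene crop 570,223) and the strap is tilted up with its free end raised. The ring (660,150) is untouched and the force is small. Swinging the first half.

Emit:
arm_command(
  series=[
    [[1.4,-1.7,-0.5],[0.0045,0.0035,0.0005],0],
    [[2.9,-3.4,-0.9],[0.0085,0.007,0.0015],0],
    [[4.3,-5.2,-1.4],[0.013,0.0105,0.0025],0],
    [[5.8,-6.9,-1.8],[0.0175,0.0135,0.0035],0],
    [[7.2,-8.6,-2.3],[0.0215,0.017,0.005],0],
    [[8.7,-10.3,-2.7],[0.026,0.02,0.0065],0],
    [[10.1,-12,-3.2],[0.0305,0.023,0.0085],0],
    [[11.6,-13.8,-3.6],[0.0345,0.026,0.0105],0],
    [[13,-15.5,-4.1],[0.0385,0.029,0.013],0],
    [[14.4,-17.2,-4.6],[0.043,0.032,0.0155],0],
  ],
)

```text
time: 6.0
eef_pos: [0.5668, -0.0468, 0.0924]
ee_rot: [-1.829, -0.681, -0.126]
wrist_force: [0.2, 0.1, -1.0]
finger_gap: 0.306
```

```bash
python3 - <<'E'
from plan import *
t=np.radians(40);sw=-.3876
s=ctrl.read_state();print(s["wrist_force"],s["moment"],s["q"].round(2))
Q0,P0=now();Qn,Pn=pose(sw,.2,t);print("err",rel(Qn,Pn,Q0,P0))
for k in range(1,10):
    Q,P=pose(sw+.3876*k/9,.2,t);print(k,rel(Qn,Pn,Q,P))
E
```

```text
[ 0.21740857  0.13215822 -1.00013875] [0.53058312 0.55116207 0.01934686] [-0.74  0.39  0.56  2.35  1.84  0.3  -0.68]
err ([0.1, -0.0, -0.0], [-0.0017, 0.0005, -0.0007])
1 ([1.6, -1.9, -0.5], [0.0047, 0.0038, 0.0006])
2 ([3.1, -3.7, -1.0], [0.0094, 0.0075, 0.0015])
3 ([4.7, -5.6, -1.5], [0.014, 0.0111, 0.0027])
4 ([6.2, -7.4, -2.0], [0.0187, 0.0146, 0.0041])
5 ([7.8, -9.3, -2.5], [0.0234, 0.0181, 0.0057])
6 ([9.3, -11.1, -2.9], [0.028, 0.0215, 0.0076])
7 ([10.9, -13.0, -3.4], [0.0326, 0.0248, 0.0097])
8 ([12.4, -14.8, -3.9], [0.0371, 0.028, 0.012])
9 ([14.0, -16.7, -4.4], [0.0416, 0.0311, 0.0146])
```

Emit:
arm_command(
  series=[
    [[1.6,-1.9,-0.5],[0.005,0.004,0.0005],0],
    [[3.1,-3.7,-1.0],[0.0095,0.0075,0.0015],0],
    [[4.7,-5.6,-1.5],[0.0145,0.011,0.003],0],
    [[6.2,-7.4,-2.0],[0.0195,0.0145,0.0045],0],
    [[6.2,-7.4,-2.0],[0.0195,0.0145,0.0045],0],
    [[6.2,-7.4,-2.0],[0.0195,0.0145,0.0045],0],
  ],
)

```text
time: 6.6
eef_pos: [0.5912, -0.0498, 0.0931]
ee_rot: [-1.83, -0.682, 0.042]
wrist_force: [0.1, -1.1, -0.3]
finger_gap: 0.303
```

```bash
python3 - <<'E'
from plan import *
t=np.radians(40);sw=-.3876*5/9
s=ctrl.read_state();print(s["wrist_force"],s["moment"],s["q"].round(2))
Q0,P0=now();Qn,Pn=pose(sw,.2,t);print("err",rel(Qn,Pn,Q0,P0))
for k in range(1,6):
    Q,P=pose(sw-sw*k/5,.2,t);print(k,rel(Qn,Pn,Q,P))
E
```

```text
[ 0.09717363 -1.05809281 -0.27055185] [ 0.23412807  0.770751   -0.06006356] [-0.49  0.37  0.38  2.33  2.27  0.27 -0.88]
err ([-0.1, 0.1, -0.0], [-0.001, 0.0001, -0.0008])
1 ([1.6, -1.9, -0.5], [0.0047, 0.0038, 0.0006])
2 ([3.1, -3.7, -1.0], [0.0094, 0.0075, 0.0015])
3 ([4.7, -5.6, -1.5], [0.014, 0.0111, 0.0027])
4 ([6.2, -7.4, -2.0], [0.0187, 0.0146, 0.0041])
5 ([7.8, -9.3, -2.5], [0.0234, 0.0181, 0.0057])
```

Emit:
arm_command(
  series=[
    [[1.6,-1.9,-0.5],[0.005,0.004,0.001],0],
    [[3.1,-3.7,-1.0],[0.01,0.0075,0.002],0],
    [[4.7,-5.6,-1.5],[0.015,0.011,0.0035],0],
    [[6.2,-7.4,-2.0],[0.0195,0.0145,0.005],0],
    [[7.8,-9.3,-2.5],[0.0245,0.018,0.0065],0],
    [[7.8,-9.3,-2.5],[0.0245,0.018,0.0065],0],
    [[7.8,-9.3,-2.5],[0.0245,0.018,0.0065],0],
  ],
)

```text
time: 7.3
eef_pos: [0.6223, -0.0463, 0.0937]
ee_rot: [-1.83, -0.683, 0.259]
wrist_force: [-0.2, 0.0, -1.2]
finger_gap: 0.303
```

```bash
python3 - <<'E'
from plan import *
from h import cam
import cv2
t=np.radians(40)
s=ctrl.read_state();print(s["wrist_force"],s["moment"],s["q"].round(2))
Q0,P0=now();Qn,Pn=pose(0,.2,t);print("err",rel(Qn,Pn,Q0,P0))
C=cam("scene");T=cam("top")
o=np.hstack([cv2.resize(T["color"][110:310,280:480],(400,400)),cv2.resize(C["color"][240:440,180:380],(400,400))])[:,:,::-1]
cv2.imwrite("pics/p3.png",cv2.convertScaleAbs(o,alpha=1.5))
for k in range(1,9):
    Q,P=pose(0,.2-.025*k,t);print(k,rel(Qn,Pn,Q,P))
E
```

```text
[-0.18602177  0.02323853 -1.23481718] [ 0.05766658  0.89373676 -0.08700699] [-0.1   0.37  0.07  2.28  2.74  0.24 -1.02]
err ([-0.1, 0.1, -0.1], [0.0003, 0.0001, 0.0004])
1 ([1.1, 0.9, 0.0], [-0.0027, 0.0033, -0.0008])
2 ([2.2, 1.8, -0.0], [-0.0055, 0.0065, -0.0016])
3 ([3.3, 2.8, -0.0], [-0.0083, 0.0098, -0.0022])
4 ([4.4, 3.7, -0.0], [-0.011, 0.0131, -0.0027])
5 ([5.5, 4.6, 0.0], [-0.0138, 0.0164, -0.0031])
6 ([6.6, 5.5, -0.0], [-0.0166, 0.0198, -0.0034])
7 ([7.7, 6.4, -0.0], [-0.0194, 0.0231, -0.0036])
8 ([8.8, 7.4, 0.0], [-0.0222, 0.0264, -0.0037])
```

View pics/p3.png

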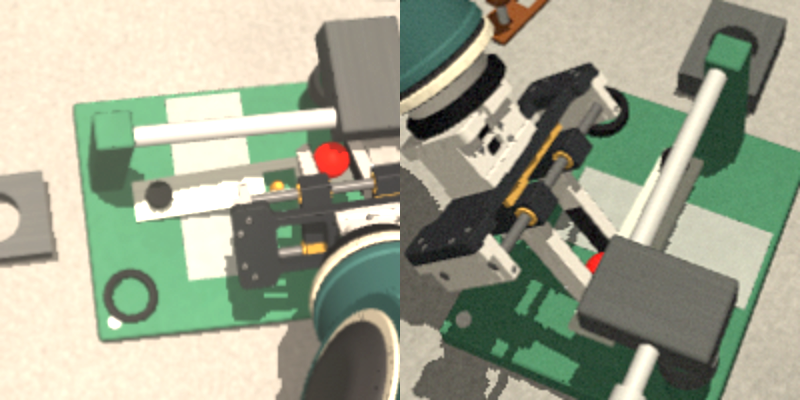

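```bash
cat > ov.py <<'E'
from plan import *
from h import cam,proj
import cv2,sys
def overlay(sw,lift,name,box=(330,160,130,97)):
    T=cam("top");x,y,w,h=box;f=6
    o=cv2.resize(T["color"][y:y+h,x:x+w],None,fx=f,fy=f,interpolation=cv2.INTER_CUBIC)[:,:,::-1].copy()
    o=cv2.convertScaleAbs(o,alpha=1.4)
    M=R.from_euler('z',SY-np.pi/2+sw)*R.from_euler('y',-lift)
    org=B0+M.apply([.0,0,0])+np.array([0,0,.02*np.sin(lift)])
    def d(pts,c,closed=True):
        q=((proj(T,org+M.apply(np.array(pts)))-[x,y]+.5)*f).astype(int)
        cv2.polylines(o,[q],closed,c,1)
    for z in (.006,):
        d([(-.02,-.018,z),(.172,-.018,z),(.172,.018,z),(-.02,.018,z)],(255,0,255))
        d([(.096,-.009,z),(.124,-.009,z),(.124,.009,z),(.096,.009,z)],(255,255,0))
    a=np.linspace(0,6.28,24)
    d([(.15+.015*np.cos(i),.015*np.sin(i),.05) for i in a],(0,255,255))
    st=np.array([p[0]+np.sin(SY)*.055,p[1]-np.cos(SY)*.055,.039])
    q=((proj(T,st)[0]-[x,y]+.5)*f).astype(int);cv2.drawMarker(o,tuple(int(i) for i in q),(255,0,0),0,12)
    cv2.imwrite(name,o)
E
python3 -c "
from ov import *
overlay(0,.2,'pics/p4.png')"
```

```text
(no output)
```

View pics/p4.png

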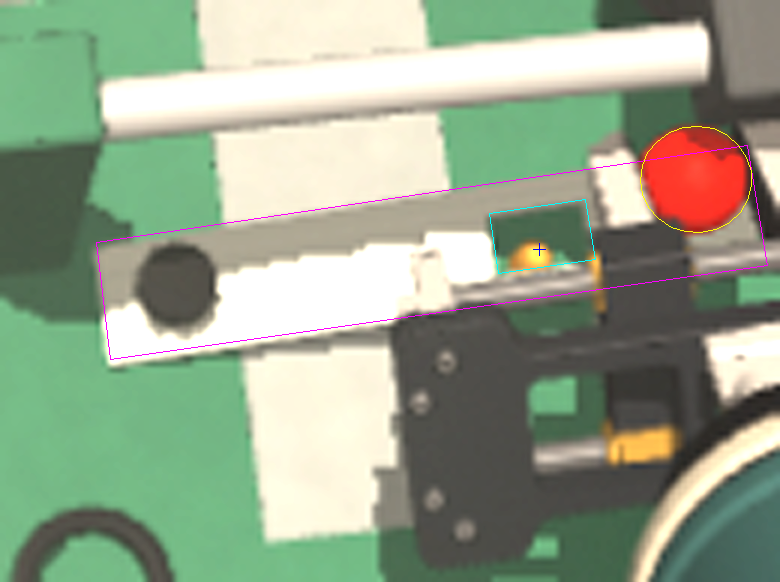

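The overlay agrees with the picture: ball at (696,178), and the stud at (535,257) seen inside the slot outline. The stud and the bolt end sit about 1 px (2 mm) to -x of the model, so I lower with a small -x correction.

```bash
python3 - <<'E'
from plan import *
t=np.radians(40)
Q0,P0=now();Qn,Pn=pose(0,.2,t)
for l in (.2,.17,.14,.11,.08,.05,.02,0):
    Q,P=pose(-.01,l,t,off=(-.001,0,0));print(l,rel(Q0,P0,Q,P))
E
```

```text
0.2 ([-0.3, 0.5, 0.2], [-0.0027, -0.0015, -0.0013])
0.17 ([1.0, 1.6, 0.2], [-0.006, 0.0024, -0.0023])
0.14 ([2.3, 2.7, 0.2], [-0.0093, 0.0063, -0.0031])
0.11 ([3.6, 3.8, 0.2], [-0.0127, 0.0102, -0.0038])
0.08 ([4.9, 4.9, 0.2], [-0.016, 0.0142, -0.0043])
0.05 ([6.2, 6.0, 0.2], [-0.0194, 0.0181, -0.0047])
0.02 ([7.6, 7.1, 0.2], [-0.0228, 0.0221, -0.0049])
0 ([8.4, 7.9, 0.2], [-0.025, 0.0248, -0.0049])
```

Emit:
arm_command(
  series=[
    [[-0.3,0.5,0.2],[-0.0025,-0.0015,-0.0015],0],
    [[1.0,1.6,0.2],[-0.006,0.0025,-0.0025],0],
    [[2.3,2.7,0.2],[-0.0095,0.0065,-0.003],0],
    [[3.6,3.8,0.2],[-0.0125,0.01,-0.004],0],
    [[4.9,4.9,0.2],[-0.016,0.014,-0.0045],0],
    [[4.9,4.9,0.2],[-0.016,0.014,-0.0045],0],
    [[5.5,5.5,0.2],[-0.0175,0.016,-0.0045],0],
    [[5.5,5.5,0.2],[-0.0175,0.016,-0.0045],0],
  ],
)

```text
time: 8.25
eef_pos: [0.6206, -0.0554, 0.0719]
ee_rot: [-1.657, -0.697, 0.139]
wrist_force: [-0.6, 0.9, -3.6]
finger_gap: 0.307
```

```bash
python3 - <<'E'
from plan import *
t=np.radians(40);s=ctrl.read_state();print(s["wrist_force"],s["moment"],s["q"].round(2))
Q0,P0=now();Q,P=pose(-.01,.065,t,off=(-.001,0,0));print("err",rel(Q,P,Q0,P0))
for l in (.04,.02,0):
    Q,P=pose(-.01,l,t,off=(-.001,0,0));print(l,rel(Q0,P0,Q,P))
E
```

```text
[-0.64176884  0.88298028 -3.57588581] [0.01492505 1.01526591 0.0780267 ] [ 0.27  0.42 -0.23  2.27  3.01  0.24 -1.23]
err ([-0.1, 0.1, -0.0], [0.0003, -0.0001, -0.0007])
0.04 ([1.2, 0.9, 0.0], [-0.003, 0.0034, -0.0001])
0.02 ([2.1, 1.6, 0.0], [-0.0052, 0.006, -0.0007])
0 ([3.0, 2.3, 0.0], [-0.0075, 0.0086, -0.0012])
```

Emit:
arm_command(
  series=[
    [[0.6,0.45,0],[-0.0015,0.0015,0],0],
    [[1.2,0.9,0],[-0.003,0.0035,0],0],
    [[2.1,1.6,0],[-0.005,0.006,-0.0005],0],
    [[3.0,2.3,0],[-0.0075,0.0085,-0.001],0],
    [[3.0,2.3,0],[-0.0075,0.0085,-0.001],0],
    [[3.0,2.3,0],[-0.0075,0.0085,-0.001],0],
  ],
)

```text
time: 8.85
eef_pos: [0.6206, -0.0571, 0.0609]
ee_rot: [-1.572, -0.699, 0.087]
wrist_force: [1.1, 1.2, -2.4]
finger_gap: 0.305
```

```bash
python3 - <<'E'
from ov import *
t=np.radians(40);s=ctrl.read_state();print(s["wrist_force"],s["moment"],s["q"].round(2))
Q0,P0=now();Q,P=pose(-.01,0,t,off=(-.001,0,0));print("err",rel(Q,P,Q0,P0))
overlay(-.01,0,"pics/p5.png")
E
```

```text
[ 1.05273602  1.20052978 -2.41180707] [-0.21401026  0.92227074 -0.08173518] [ 0.43  0.47 -0.37  2.25  3.12  0.24 -1.3 ]
err ([0.0, -0.1, -0.0], [0.0003, -0.0002, 0.0003])
```

View pics/p5.png

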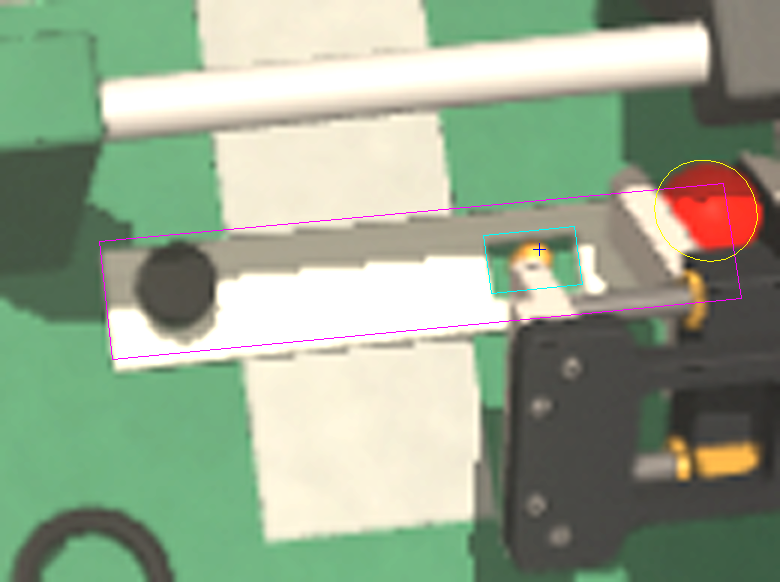

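The strap lies along the flat-model outline (about 1–2 px low), and the brass stud shows inside the slot at (532,257). Letting go and backing out.

Emit:
arm_command(
  series=[
    [[0,0,0],[0,0,0],0.06],
    [[0,0,0],[0,0,0],0.06],
    [[0,0,0],[0,0,0],0.06],
    [[0,0,0],[0,0,0],0.06],
    [[0,0,0],[0,0,0],0.06],
    [[0,0,0],[0,0,0],0.06],
  ],
)

```text
time: 9.5
eef_pos: [0.6206, -0.0572, 0.0608]
ee_rot: [-1.57, -0.699, 0.086]
wrist_force: [-0.2, -0.6, -0.2]
finger_gap: 0.637
```

Emit:
arm_command(
  series=[
    [[0,0,0],[0,-0.015,0],0.06],
    [[0,0,0],[0,-0.03,0],0.06],
    [[0,0,0],[0,-0.05,0],0.06],
    [[0,0,0],[0,-0.08,0],0.06],
    [[0,0,0],[0,-0.11,0],0.06],
    [[0,0,0],[0,-0.14,0],0.06],
    [[0,0,0],[0,-0.16,0],0.06],
    [[0,0,0],[0,-0.16,0],0.06],
    [[0,0,0],[0,-0.16,0],0.06],
    [[0,0,0],[0,-0.16,0],0.06],
  ],
)

```text
time: 10.5
eef_pos: [0.5248, -0.0506, 0.1583]
ee_rot: [-1.546, -0.717, 0.062]
wrist_force: [1.4, 1.4, -0.7]
finger_gap: 0.641
```

```bash
python3 - <<'E'
from ov import *
s=ctrl.read_state();print(s["q"].round(2),s["eef_pos"],s["qd"].round(3))
overlay(-.01,0,"pics/p6.png")
cv2.imwrite("pics/s6.png",cam("scene")["color"][:,:,::-1])
E
```

```text
[-0.11  0.07  0.26  2.45  4.3   0.19 -2.58] [ 0.52481777 -0.0506049   0.15828421] [ 1.703  0.07  -1.985 -0.023  0.036  0.008 -0.434]
```

View pics/p6.png

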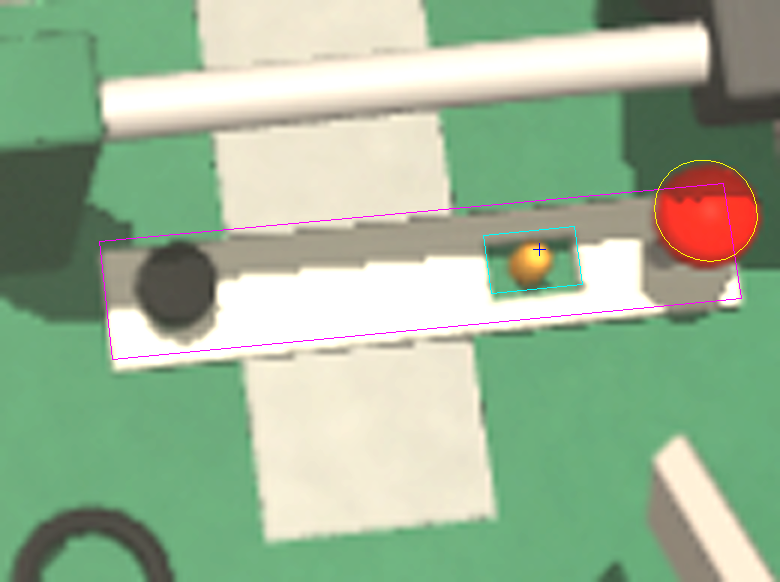

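View pics/s6.png

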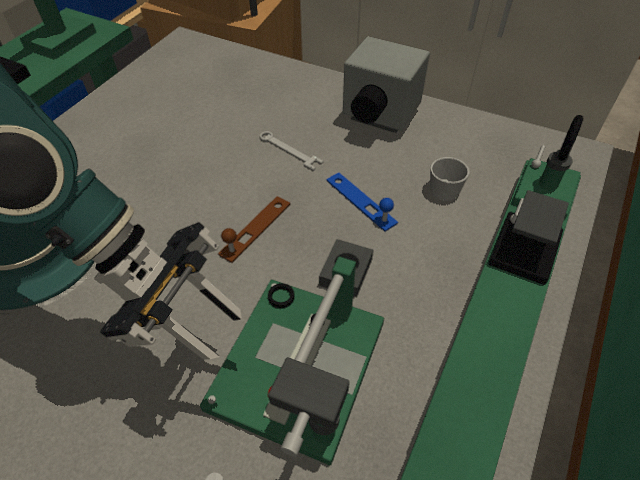

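The strap is flat and the stud shows in its slot (532,262); the gripper is clear and everything else is in place. The wrist is near its range limits, so I let it settle before handing in.

Emit:
arm_command(
  series=[
    [[0,0,0],[0,0,0],0.06],
    [[0,0,0],[0,0,0],0.06],
  ],
)

```text
time: 10.8
eef_pos: [0.5244, -0.0547, 0.157]
ee_rot: [-1.545, -0.715, 0.053]
wrist_force: [-0.5, -0.2, -0.1]
finger_gap: 0.639
```

```bash
python3 - <<'E'
from plan import *
s=ctrl.read_state();print(s["q"].round(3),s["eef_pos"],s["qd"].round(3),s["wrist_force"],s["time"])
E
```

```text
[-0.076  0.074  0.229  2.444  4.3    0.189 -2.576] [ 0.52442461 -0.05469298  0.15698391] [ 0.002  0.002  0.003  0.     0.     0.    -0.007] [-0.53104536 -0.21477339 -0.07100393] 10.8
```

```bash
python3 -c "
from plant import ctrl
print(ctrl.job_done(), ctrl.read_state()['time'])"
```

```text
the job is handed in; nothing more can be done
the job is handed in; nothing more can be done
```

The keeper strap is closed. I gripped its red ball with the gripper leaning back 40°, raised the free end 0.2 rad, swung it 0.79 rad, and lowered the slot over the stud. I then let go and backed off about 0.14 m. The robot's clock stood at about 10.8 s when I handed the job in.

**Checks that agreed:**
- The last top picture shows the stud inside the slot and the strap lying along the flat outline I had predicted, within 1–2 pixels (2–4 mm).
- In the last scene picture the other loose things looked unmoved, judged by eye only.
- The wrist force read after each move never went above about 6 N. The arm was at rest and touching nothing when I handed in.

**Checks that disagreed:**
- My fitted stand pose put the stud and bolt about 2 mm too far to +x, so I shifted the strap slightly to -x while lowering it.
- On the retreat the wrist ran onto its range limits: joint 6 read 0.189 against the limit of 0.19, and joint 5 read 4.30 against 4.33. The retreat stopped about 15 mm short of the commanded pose.
- One reading during the retreat showed joint 1 at 1.70 rad/s, against its limit of 1.89. The system reported no fault, but I cannot rule out that the range check counts the joint 6 reading.

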